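# Shift the specimen shuttle under the microscope

## Task

Bring the specimen under the microscope: with the fingertips press down the ribbed middle of the slider on the rail to free its hold, and, keeping it pressed, push the slider gently along the rail until its side ear is fully home against the marked stop block. Then let the middle spring back up so that the slider is held there, and draw clear. Do not force the slider along while its hold is on, do not lift anything, and leave the cup, jar, vial and forceps where they are.

Things in the scene. Friction and masses are not known exactly. Their poses are not given: they have to be found in the camera images.
- microscope: White stereo microscope with an aluminium specimen rail (96 mm wide, top at z = 50 mm), one piece. Origin on the table, below where the pad's centre stands when the slider is home. The rail runs along its y axis, from y = +270 mm (loading) to -360 mm; the slider is pushed to -y. Lens axis at y = -210 mm; its head (50 mm radius, eyepieces to +x) is 165 to 400 mm up, pillar at y = -335 mm.
- shuttle (a joint): The slider's way along the rail in m: 0 at the loading end, growing towards the microscope (its -y), 0.170 when the ear is home against the stop (it goes no farther). Starts between 0 and 0.06. Freed, it runs lightly (about 1 N); with its hold on it takes 18 N or more to force it.
- pad (a joint): How far the slider's middle pad is pressed down, in m: 0 up (hold on), 0.008 fully down (firm end). It springs up by itself: about 7 N starts it, about 11 N presses it fully. The hold eases off over the first 4 mm; keep it 5 to 7 mm down while pushing.
- pad_top (a point): Centre of the top of the slider's middle pad (moves and sinks with it), 71.5 mm above the table when up. The pad: black ribbed rubber, 44 mm across the rail, 62 mm along it. At each end stands a black end block of the slider, 12 mm higher than the pad; 66 mm free between the two. A fingertip pressing the pad drags the slider by friction, or pushes on the end block ahead of it.
- ear_face (a point): Middle of the face of the slider's side ear (steel, 16 mm along the rail, 8 mm thick, on the +x side of the pad) that meets the stop.
- stop_face (a point): Middle of the face of the fixed stop block that the ear meets: dark steel, 16 mm across, 22 mm along the rail, top 74 mm above the table, centred 40 mm to the +x side of the rail's centre line, with a short black line on the rail at this face.
- cup: Bystander: cardboard cup, 74 mm wide, 85 mm high. Origin at the centre of its underside.
- jar: Bystander: amber glass jar, 52 mm wide, 65 mm high. Origin at the centre of its underside.
- vial: Bystander: glass bottle, 34 mm wide, 75 mm high. Origin at the centre of its underside.
- forceps: Bystander: steel forceps lying flat, about 125 mm long, 5 mm high, along its x axis. Origin on the table under its middle.

How it is judged:
By the outcome, as a careful person would: the job done as asked, in the order asked, and still so for the second after the job is handed in, with the robot touching nothing.
It also fails if it takes over 38 s, if anything falls off the work surface, if the arm or the gripper's body presses on something with over 40 N, if the wrist force passes 120 N, or if a joint passes its speed limit or range.

## Robot

A 6-joint arm with a two-finger parallel gripper is mounted at the origin on the work surface. World frame = base frame: x ahead of the robot, y to its left, z up, the work surface at z = 0. Lengths are in m, angles in degrees, forces in N, time in s.
With the tool pointing down it reaches from about 0.3 to 0.875 m from the base axis. Payload 4.2 kg.
Tool frame: the origin (TCP) lies midway between the tips of the shut fingers; the grasp point (between the pads) lies 19 mm behind it; z points along the fingers, y is the line along which they close (so a half turn about z gives the same grasp; the last joint's range is limited). The gripper opens to 85 mm and grips with 20 to 120 N. Pads are 22 mm wide; open, the fingers measure 114 mm over their backs; the gripper's body (76 mm by 85 mm) begins 54 mm behind the grasp point. The pads swing forward as they close: fully open they stand 13 mm farther back than shut.
Start: joints at [75.172, 18.312, 89.639, -0, 72.044, -1.146], TCP at [0.136, 0.559, 0.231] pointing down, gripper open.
Joint ranges: [-177.97, 177.97], [-48.28, 115.42], [12.27, 149.76], [-77.06, 257.06], [2.81, 150.46], [-146.56, 146.56]. Speed limits (degrees/s): [147.25, 147.25, 180, 180, 180, 180].

## Interface

Orientations are given as a 3x3 rotation matrix whose columns are the frame's x, y, z axes.
In Python, from workcell import sense, grab_frame, finish_job gives the robot as it stands.
- The arm moves only by the tool arm_command, never from a script. Its argument "moves" is one flat list of numbers, 7 for each row, row after row: the turn, a rotation vector about the tool's x, y, z in units of 6 degrees (1.0 is 6 degrees), then the shift along the tool's x, y, z in m, then the closure in counts, from 0 (fully open) to 255 (shut). A call has 1 to 12 rows; each row shifts and turns the commanded pose from where the row before left it, along the tool's axes as they then stand; what a row does not reach is not made up. A row lasts 1/10 s, in which the tool goes at most 50 mm and 8.59 degrees, less where a joint would pass 70% of its speed; a pose out of reach is approached as far as the arm can. A call with a gripper value outside its range is refused whole. The fingers move at their own pace and stop on an object; the grip force is fixed at half the most. Time passes only in rows, so rows that do not move let the fingers close. It gives the time, the measured TCP pose, the force, the opening and the grip force at its end, in the units of the state.
- sense(): the state, without advancing time (a new reading comes with each control period).
- grab_frame(name): name is "scene" or "top" or "wrist"; returns a dict with "frame" (384x512x3 uint8, red, green, blue), "vertical_fov" (degrees; the focal length in pixels is half the picture's height over the tangent of half this angle, whatever the lens; pixels are square), "cx", "cy" (the principal point, pixels), "rvec" (rotation vector, rad) and "tvec" (3), from world to camera coordinates, as OpenCV has them; the wrist camera has in their place "tool_from_camera" (4x4, takes a point from camera to tool coordinates, whose origin is the TCP and whose axes are the flange's). Camera axes: x right, y down, z forward; pixel columns grow to the right and rows downward; lengths in m; the calibration is good to about 2 mm. A picture is of the moment at which its call begins: read the wrist's pose just before it. There is no depth.
- finish_job(): hands the job in; it is judged then, once.
The state is a dict: "time_s": time; "qpos": joint angles; "dq": joint speeds; "tau": joint torques, N m; "ee_pos": TCP position; "eef_rot": TCP orientation; "contact_force": force on the tool from outside, world axes, zero at the start; "ft_torque": the same for the moment, N m; "gripper_width": finger opening in m; "grip_force": force on a finger pad.
Only numpy, scipy, OpenCV 4.12 (cv2) and the standard library are available. Lean on these libraries where they do the work, as an engineer would, in place of code of your own. Each camera call takes 0.05 s, during which the arm holds its last target. There are 200 camera calls.

## Working session

There is one attempt and no reset: what is moved stays moved. The work goes in short steps, Python scripts to look and compute and a tool call to move; the robot and the scene stay as the last step left them, time stands still between calls to the robot, and variables do not carry over. Pictures are saved under pics/ and viewed, at most 10 in all, crops included, and the job is handed in when it is done.

Besides the shell and the picture viewer there is one more tool, called after "Call:" as a command line: name --argument value ..., lists and objects as JSON in quotes. arm_command: Moves the arm, as the interface text tells. Its arguments: {"type":"object","properties":{"moves":{"type":"array","items":{"type":"number"}}},"required":["moves"]}

```bash
mkdir -p pics; cat > h.py <<'E'
import numpy as np, cv2
from workcell import sense, grab_frame, finish_job
def cam(f):
    H=f["frame"].shape[0]; fl=H/2/np.tan(np.radians(f["vertical_fov"])/2)
    K=np.array([[fl,0,f["cx"]],[0,fl,f["cy"]],[0,0,1]])
    if "tool_from_camera" in f:
        s=f["s"]; T=np.eye(4); T[:3,:3]=np.array(s["eef_rot"]).reshape(3,3); T[:3,3]=s["ee_pos"]
        W=T@np.array(f["tool_from_camera"]); return K,W[:3,:3],W[:3,3]
    R=cv2.Rodrigues(np.array(f["rvec"],float))[0]; return K,R.T,-R.T@np.array(f["tvec"],float).ravel()
def grab(n,save=None):
    s=sense(); f=grab_frame(n); f["s"]=s
    if save: cv2.imwrite("pics/"+save,f["frame"][:,:,::-1])
    np.save("pics/%s.npy"%n,f,allow_pickle=True)
    return f
def ray(f,uv,z):
    K,R,c=cam(f); d=R@np.linalg.inv(K)@np.array([*uv,1.]); return c+d*(z-c[2])/d[2]
def proj(f,p):
    K,R,c=cam(f); q=K@R.T@(np.array(p)-c); return q[:2]/q[2]
E
python3 - <<'E'
from h import *
a=grab("scene");b=grab("top")
cv2.imwrite("pics/a.png",np.vstack([a["frame"],b["frame"]])[:,:,::-1][:, :])
im=np.hstack([a["frame"],b["frame"]])[:,:,::-1]
cv2.imwrite("pics/s1.png",a["frame"][:,:,::-1]);cv2.imwrite("pics/t1.png",b["frame"][:,:,::-1])
for f in(a,b): print(cam(f)[2],cam(f)[1][:,2],f["vertical_fov"])
E
```

```text
[1.05972407 0.06743123 0.57778647] [-0.70373053  0.05270491 -0.70850937] 44.78956813647378
[0.43025648 0.09341689 0.86416182] [ 0.15730189  0.01662315 -0.98741065] 42.411266529491826
```

View pics/s1.png

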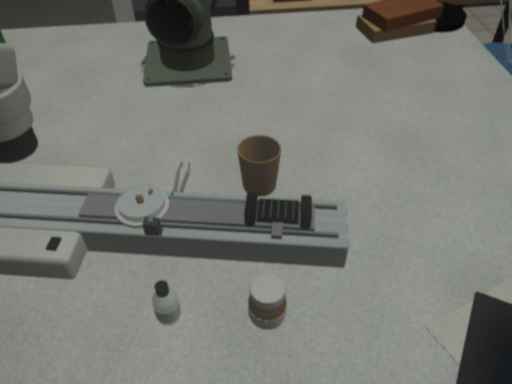

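View pics/t1.png

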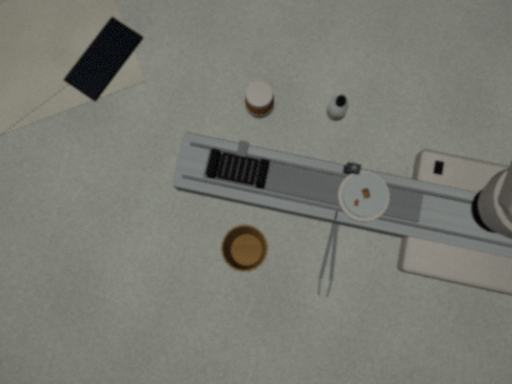

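The scene view shows the slider pad at about (278,211), the ear at (277,230) and the stop at (152,226). In the top view the pad is at about (238,169), the ear at (243,147) and the stop at (352,168). The rail runs to the right, towards -y.

```bash
cat > m.py <<'E'
from h import *
a=np.load("pics/scene.npy",allow_pickle=True).item();b=np.load("pics/top.npy",allow_pickle=True).item()
def dark(f,box,t=45):
    x0,y0,x1,y1=box; g=f["frame"].max(2)[y0:y1,x0:x1]; m=(g<t).astype(np.uint8)
    n,l,st,c=cv2.connectedComponentsWithStats(m); 
    return [(c[i]+[x0,y0],st[i,4],st[i,:4]+[x0,y0,0,0]) for i in range(1,n) if st[i,4]>20]
for f,box in((a,(235,185,325,240)),(a,(138,212,168,240)),(b,(198,140,278,195)),(b,(340,155,365,180))):
    for c in dark(f,box,50): print(c[0].round(1),c[1],c[2],ray(f,c[0],.0735).round(4))
# rail edges in top
print("edges",[ray(b,p,.05).round(4) for p in((188,133),(420,181),(175,186),(402,235))])
print("pad",ray(b,(238,169),.0715),ray(a,(278,211),.0715)); print("stop",ray(b,(352,168),.074))
c=b["frame"][120:250,165:421,::-1]; d=a["frame"][170:270,130:350,::-1]
cv2.imwrite("pics/c.png",np.vstack([cv2.resize(c,(780,396),interpolation=2),cv2.resize(d,(780,200*0+204+0),interpolation=2) if 0 else cv2.resize(d,(440,200),interpolation=2) if 0 else np.pad(cv2.resize(d,(440,200),interpolation=2),((0,0),(0,340),(0,0)))]))
E
python3 m.py
```

```text
[268.2 210.3] 1093 [245 190  54  37] [0.5914 0.1282 0.0735]
[305.4 212.8] 306 [301 197  10  33] [0.6023 0.1819 0.0735]
[151.5 229.3] 120 [144 225  16  10] [ 0.6101 -0.0425  0.0735]
[237.3 168.2] 1604 [206 149  63  39] [0.5858 0.1425 0.0735]
[348.8 169.4] 64 [344 164  15  10] [ 0.588  -0.0386  0.0735]
edges [array([0.6495, 0.2297, 0.05  ]), array([ 0.5756, -0.1605,  0.05  ]), array([0.5579, 0.2471, 0.05  ]), array([ 0.4853, -0.1289,  0.05  ])]
pad [0.58493701 0.14143386 0.0715    ] [0.59249795 0.14266994 0.0715    ]
stop [ 0.59026108 -0.04374519  0.074     ]
```

View pics/c.png

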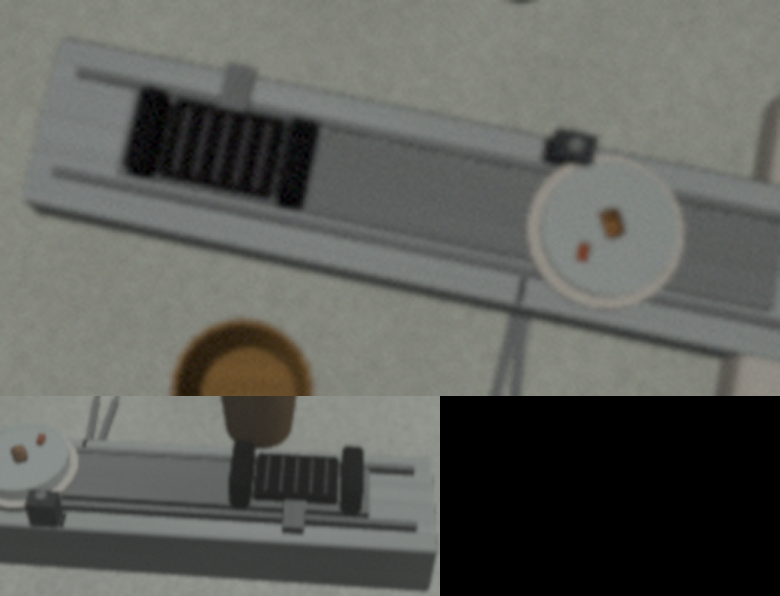

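```bash
python3 - <<'E'
from h import *
s=sense(); R=np.array(s["eef_rot"]).reshape(3,3); print(R.round(3),s["ee_pos"],s["time_s"],s["contact_force"],s["gripper_width"])
print(R.T@(np.array([.587,.142,.16])-s["ee_pos"]))
d=np.array([-.186,-.9825,0]); print("rail dir in tool",R.T@d)
E
```

```text
[[-0.972  0.237 -0.   ]
 [ 0.237  0.972 -0.002]
 [ 0.    -0.002 -1.   ]] [0.13588047 0.55828932 0.23056008] 0.1 [-0.43463436  0.94869352 -0.71685861] 0.08596609700653854
[-0.53678258 -0.29767125  0.07099745]
rail dir in tool [-0.05165214 -0.99861497  0.00156462]
```

Call:
arm_command --moves '[0,0,-0.49,0,0,0,255,0,0,0,-0.026,-0.01625,0.0035,255,0,0,0,-0.026,-0.01625,0.0035,255,0,0,0,-0.026,-0.01625,0.0035,255,0,0,0,-0.026,-0.01625,0.0035,255,0,0,0,-0.026,-0.01625,0.0035,255,0,0,0,-0.026,-0.01625,0.0035,255,0,0,0,-0.026,-0.01625,0.0035,255,0,0,0,-0.026,-0.01625,0.0035,255,0,0,0,-0.026,-0.01625,0.0035,255,0,0,0,-0.026,-0.01625,0.0035,255,0,0,0,-0.026,-0.01625,0.0035,255]'

```text
time_s: 1.3
ee_pos: [0.3843, 0.3286, 0.1924]
eef_rot: [[-0.982, 0.186, -0.0], [0.186, 0.982, -0.0], [0.0, -0.0, -1.0]]
contact_force: [-0.0, 0.4, -0.1]
gripper_width: -0.0001
grip_force: 0.0
```

Call:
arm_command --moves '[0,0,0,-0.026,-0.01625,0.0035,255,0,0,0,-0.026,-0.01625,0.0035,255,0,0,0,-0.026,-0.01625,0.0035,255,0,0,0,-0.026,-0.01625,0.0035,255,0,0,0,-0.026,-0.01625,0.0035,255,0,0,0,-0.026,-0.01625,0.0035,255,0,0,0,-0.026,-0.01625,0.0035,255,0,0,0,-0.026,-0.01625,0.0035,255,0,0,0,-0.0127,0,0,255,0,0,0,0,0,0,255,0,0,0,0,0,0,255]'

```text
time_s: 2.4
ee_pos: [0.5756, 0.1615, 0.1645]
eef_rot: [[-0.983, 0.186, -0.001], [0.186, 0.983, 0.0], [0.001, 0.0, -1.0]]
contact_force: [0.6, 1.0, -0.2]
gripper_width: -0.0002
grip_force: 0.0
```

```bash
python3 - <<'E'
from h import *
f=grab("wrist","w1.png"); s=f["s"]; R=np.array(s["eef_rot"]).reshape(3,3); print(R.round(3),s["ee_pos"],s["time_s"],s["contact_force"],s["gripper_width"])
print(proj(f,[.587,.142,.0715]),proj(f,s["ee_pos"]))
E
```

```text
[[-0.983  0.186 -0.001]
 [ 0.186  0.983  0.   ]
 [ 0.001  0.    -1.   ]] [0.57558968 0.16151253 0.1645246 ] 2.4 [ 0.63079494  0.99500605 -0.20938   ] -0.000158713904767934
[236.84524923 207.47598   ] [255.59963891 243.72808617]
```

View pics/w1.png

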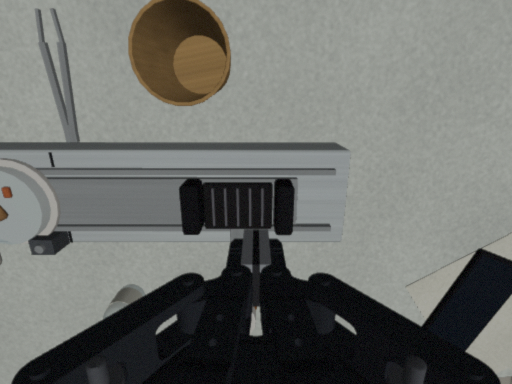

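The wrist view shows the pad's centre at about (238,206), the end blocks at x≈192 and 284, the ear just hidden by the fingers, the stop block at (50,243) and the stop line at (52,158).

```bash
python3 - <<'E'
from h import *
f=np.load("pics/wrist.npy",allow_pickle=True).item(); s=f["s"]; R=np.array(s["eef_rot"]).reshape(3,3)
p=ray(f,(238,205.5),.0715); print(p,R.T@(p-s["ee_pos"]))
l=ray(f,(52,158),.05); print("line",l,"remaining",-(R.T@(l-p))[1]-.008)
E
```

```text
[0.58531649 0.14341725 0.0715    ] [-0.0130542  -0.01597664  0.09300517]
line [ 0.51478439 -0.02046158  0.05      ] remaining 0.16614867039931566
```

Call:
arm_command --moves '[0,0,0,-0.0065,-0.01,0.01,255,0,0,0,-0.0065,-0.01,0.015,255,0,0,0,0,0,0.015,255,0,0,0,0,0,0.015,255,0,0,0,0,0,0.015,255,0,0,0,0,0,0.01,255,0,0,0,0,0,0.005,255,0,0,0,0,0,0.003,255,0,0,0,0,0,0,255,0,0,0,0,0,0,255]'

```text
time_s: 3.45
ee_pos: [0.5857, 0.139, 0.0774]
eef_rot: [[-0.983, 0.186, 0.001], [0.186, 0.983, 0.0], [-0.001, 0.001, -1.0]]
contact_force: [0.0, -0.4, 1.2]
gripper_width: 0.0001
grip_force: 0.0
```

```bash
python3 - <<'E'
from h import *
f=grab("wrist"); g=grab("scene")
cv2.imwrite("pics/w2.png",np.vstack([f["frame"][120:300,100:400],cv2.resize(g["frame"][170:270,200:350],(300,200))])[:,:,::-1]); print(f["s"]["ee_pos"],f["s"]["contact_force"])
E
```

```text
[0.58570559 0.13897945 0.07736756] [ 0.02331892 -0.39282254  1.23401956]
```

View pics/w2.png

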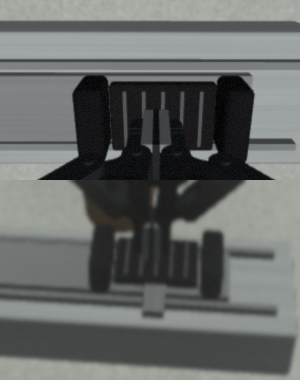

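The closed fingertips stand over the pad between the end blocks, so I'll press now.

Call:
arm_command --moves '[0,0,0,0,0,0.002,255,0,0,0,0,0,0.002,255,0,0,0,0,0,0.002,255,0,0,0,0,0,0.0015,255,0,0,0,0,0,0.001,255,0,0,0,0,0,0,255,0,0,0,0,0,0,255]'

```text
time_s: 4.25
ee_pos: [0.5854, 0.1389, 0.0691]
eef_rot: [[-0.982, 0.186, 0.0], [0.186, 0.982, 0.0], [-0.0, 0.0, -1.0]]
contact_force: [-1.7, -0.2, 6.5]
gripper_width: -0.0003
grip_force: 3.1
```

Call:
arm_command --moves '[0,0,0,0,0,0.001,255,0,0,0,0,0,0.001,255,0,0,0,0,0,0.001,255,0,0,0,0,0,0,255,0,0,0,0,0,0,255]'

```text
time_s: 4.75
ee_pos: [0.5854, 0.1389, 0.0666]
eef_rot: [[-0.982, 0.186, 0.001], [0.186, 0.982, 0.0], [-0.001, 0.0, -1.0]]
contact_force: [-2.6, -0.2, 8.9]
gripper_width: 0.0002
grip_force: 4.4
```

Call:
arm_command --moves '[0,0,0,0,0,0.0007,255,0,0,0,0,0,0.0007,255,0,0,0,0,0,0,255,0,0,0,0,0,0,255]'

```text
time_s: 5.15
ee_pos: [0.5854, 0.139, 0.0653]
eef_rot: [[-0.982, 0.186, 0.001], [0.186, 0.982, 0.0], [-0.001, 0.001, -1.0]]
contact_force: [-2.1, -1.1, 8.9]
gripper_width: -0.0002
grip_force: 4.7
```

Call:
arm_command --moves '[0,0,0,0,-0.001,0,255,0,0,0,0,-0.001,0,255,0,0,0,0,-0.002,0,255,0,0,0,0,-0.002,0,255,0,0,0,0,-0.002,0,255,0,0,0,0,-0.002,0,255,0,0,0,0,-0.002,0,255,0,0,0,0,-0.002,0,255,0,0,0,0,-0.001,0,255,0,0,0,0,0,0,255]'

```text
time_s: 6.15
ee_pos: [0.5827, 0.1245, 0.0654]
eef_rot: [[-0.982, 0.187, 0.001], [0.187, 0.982, 0.001], [-0.001, 0.001, -1.0]]
contact_force: [-3.4, 0.2, 8.7]
gripper_width: 0.0001
grip_force: 4.7
```

```bash
python3 - <<'E'
from h import *
f=grab("wrist"); g=grab("scene")
cv2.imwrite("pics/w3.png",np.vstack([f["frame"][120:300,100:400],cv2.resize(g["frame"][170:270,200:350],(300,200))])[:,:,::-1]); print(f["s"]["ee_pos"],f["s"]["contact_force"])
E
```

```text
[0.58269149 0.12447809 0.06539134] [-3.41052875  0.23016077  8.65344319]
```

View pics/w3.png

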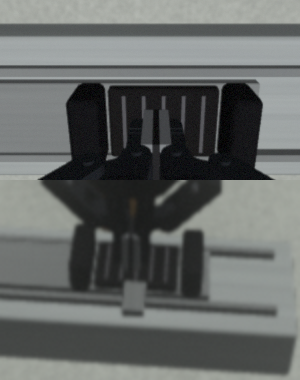

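The slider moves along with the fingers. I'll continue pushing.

Call:
arm_command --moves '[0,0,0,0.0005,-0.002,0,255,0,0,0,0,-0.003,0,255,0,0,0,0,-0.003,0,255,0,0,0,0,-0.003,0,255,0,0,0,0,-0.003,0,255,0,0,0,0,-0.003,0,255,0,0,0,0,-0.003,0,255,0,0,0,0,-0.003,0,255,0,0,0,0,-0.003,0,255,0,0,0,0,-0.003,0,255,0,0,0,0,-0.003,0,255,0,0,0,0,-0.003,0,255]'

```text
time_s: 7.45
ee_pos: [0.5762, 0.0903, 0.0655]
eef_rot: [[-0.982, 0.187, 0.002], [0.187, 0.982, 0.001], [-0.002, 0.002, -1.0]]
contact_force: [-2.2, 0.3, 10.0]
gripper_width: 0.0001
grip_force: 4.7
```

Call:
arm_command --moves '[0,0,0,0,-0.003,0,255,0,0,0,0,-0.003,0,255,0,0,0,0,-0.003,0,255,0,0,0,0,-0.003,0,255,0,0,0,0,-0.003,0,255,0,0,0,0,-0.003,0,255,0,0,0,0,-0.003,0,255,0,0,0,0,-0.003,0,255,0,0,0,0,-0.003,0,255,0,0,0,0,-0.003,0,255,0,0,0,0,-0.003,0,255,0,0,0,0,-0.003,0,255]'

```text
time_s: 8.65
ee_pos: [0.5694, 0.0548, 0.0654]
eef_rot: [[-0.982, 0.187, 0.002], [0.187, 0.982, 0.001], [-0.002, 0.001, -1.0]]
contact_force: [-1.2, 1.8, 9.5]
gripper_width: 0.0002
grip_force: 4.7
```

Call:
arm_command --moves '[0,0,0,0,-0.003,0,255,0,0,0,0,-0.003,0,255,0,0,0,0,-0.003,0,255,0,0,0,0,-0.003,0,255,0,0,0,0,-0.003,0,255,0,0,0,0,-0.003,0,255,0,0,0,0,-0.003,0,255,0,0,0,0,-0.003,0,255,0,0,0,0,-0.003,0,255,0,0,0,0,-0.003,0,255,0,0,0,0,-0.003,0,255,0,0,0,0,-0.003,0,255]'

```text
time_s: 9.85
ee_pos: [0.5626, 0.0194, 0.0653]
eef_rot: [[-0.982, 0.187, 0.002], [0.187, 0.982, 0.001], [-0.002, 0.001, -1.0]]
contact_force: [-1.9, 1.1, 9.1]
gripper_width: 0.0004
grip_force: 4.7
```

```bash
python3 - <<'E'
from h import *
f=grab("wrist"); g=grab("scene"); t=grab("top"); print(f["s"]["ee_pos"],f["s"]["contact_force"],np.hypot(*(f["s"]["ee_pos"][:2]-np.array([.5854,.139]))))
big=cv2.resize(g["frame"][180:280,100:300],(600,300)); w=f["frame"][110:290,50:350]; tt=t["frame"][120:300,212:512]
cv2.imwrite("pics/w4.png",np.vstack([big,np.hstack([w,tt])])[:,:,::-1])
E
```

```text
[0.56262987 0.01940075 0.0653226 ] [-1.93474602  1.10134132  9.13074719] 0.12174752536374475
```

View pics/w4.png

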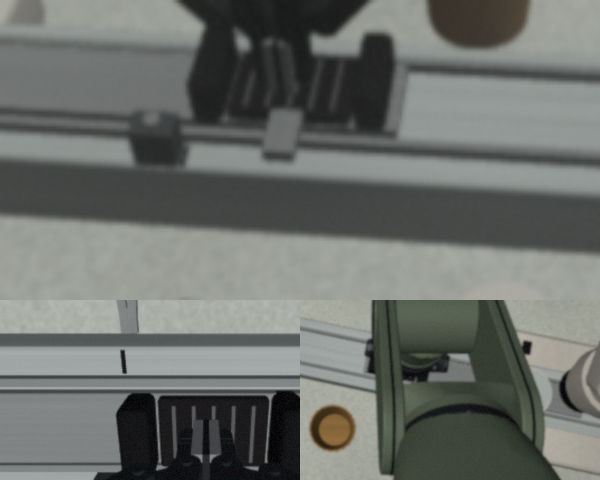

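The ear (left edge about x=265 in the crop) is still some 40 mm short of the stop (x=186). I'll go on, and slow down near the end.

Call:
arm_command --moves '[0,0,0,0,-0.003,0,255,0,0,0,0,-0.003,0,255,0,0,0,0,-0.003,0,255,0,0,0,0,-0.003,0,255,0,0,0,0,-0.003,0,255,0,0,0,0,-0.003,0,255,0,0,0,0,-0.003,0,255,0,0,0,0,-0.003,0,255,0,0,0,0,-0.003,0,255,0,0,0,0,-0.002,0,255,0,0,0,0,-0.001,0,255,0,0,0,0,-0.001,0,255]'

```text
time_s: 11.2
ee_pos: [0.5568, -0.0112, 0.0653]
eef_rot: [[-0.982, 0.187, 0.002], [0.187, 0.982, 0.001], [-0.002, 0.001, -1.0]]
contact_force: [-2.2, 1.5, 9.2]
gripper_width: 0.0001
grip_force: 4.7
```

Call:
arm_command --moves '[0,0,0,0,-0.001,0,255,0,0,0,0,-0.001,0,255,0,0,0,0,-0.001,0,255,0,0,0,0,-0.001,0,255,0,0,0,0,-0.001,0,255]'

```text
time_s: 11.7
ee_pos: [0.5559, -0.016, 0.0653]
eef_rot: [[-0.982, 0.187, 0.002], [0.187, 0.982, 0.001], [-0.002, 0.001, -1.0]]
contact_force: [-2.2, 1.2, 9.3]
gripper_width: -0.0002
grip_force: 4.7
```

Call:
arm_command --moves '[0,0,0,0,-0.001,0,255,0,0,0,0,-0.001,0,255,0,0,0,0,-0.001,0,255]'

```text
time_s: 12.0
ee_pos: [0.5553, -0.019, 0.0653]
eef_rot: [[-0.982, 0.187, 0.002], [0.187, 0.982, 0.001], [-0.002, 0.001, -1.0]]
contact_force: [-2.0, 1.4, 8.9]
gripper_width: -0.0001
grip_force: 4.7
```

```bash
python3 - <<'E'
from h import *
g=grab("scene"); print(g["s"]["ee_pos"],g["s"]["contact_force"])
cv2.imwrite("pics/w5.png",cv2.resize(g["frame"][190:270,110:230],(720,480),interpolation=2)[:,:,::-1])
E
```

```text
[ 0.55533053 -0.01896141  0.06527396] [-2.03510526  1.44162863  8.9492133 ]
```

View pics/w5.png

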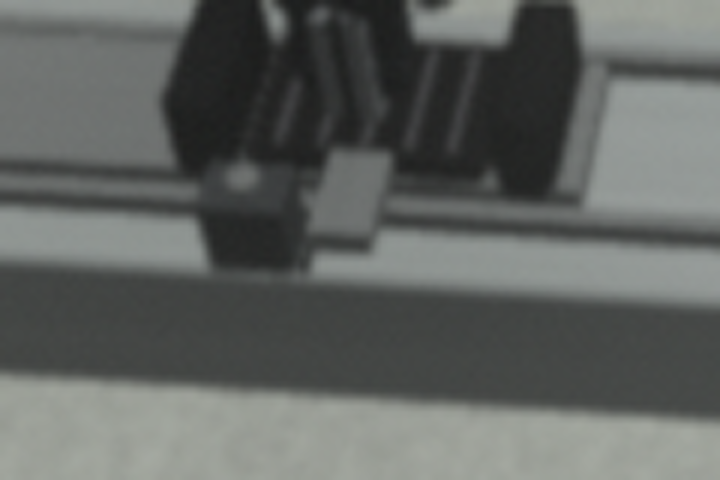

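The ear's left edge (about x=313) is roughly 2–4 mm short of the stop face (x=303).

Call:
arm_command --moves '[0,0,0,0,-0.001,0,255,0,0,0,0,-0.001,0,255]'

```text
time_s: 12.25
ee_pos: [0.555, -0.0209, 0.0652]
eef_rot: [[-0.982, 0.187, 0.002], [0.187, 0.982, 0.001], [-0.002, 0.001, -1.0]]
contact_force: [-2.0, 1.6, 9.3]
gripper_width: 0.0
grip_force: 4.7
```

Call:
arm_command --moves '[0,0,0,0,-0.001,0,255,0,0,0,0,-0.001,0,255]'

```text
time_s: 12.45
ee_pos: [0.5546, -0.0229, 0.0653]
eef_rot: [[-0.982, 0.187, 0.002], [0.187, 0.982, 0.001], [-0.002, 0.001, -1.0]]
contact_force: [-2.1, 0.1, 9.4]
gripper_width: 0.0003
grip_force: 4.7
```

Call:
arm_command --moves '[0,0,0,0,-0.001,0,255,0,0,0,0,0,0,255]'

```text
time_s: 12.65
ee_pos: [0.5544, -0.0236, 0.0653]
eef_rot: [[-0.982, 0.187, 0.002], [0.187, 0.982, 0.001], [-0.002, 0.001, -1.0]]
contact_force: [-1.6, 1.4, 9.5]
gripper_width: -0.0002
grip_force: 4.7
```

Call:
arm_command --moves '[0,0,0,0,-0.001,0,255,0,0,0,0,0,0,255]'

```text
time_s: 12.85
ee_pos: [0.5545, -0.0238, 0.0653]
eef_rot: [[-0.982, 0.188, 0.002], [0.188, 0.982, 0.002], [-0.002, 0.003, -1.0]]
contact_force: [-1.8, 5.0, 9.5]
gripper_width: 0.0
grip_force: 4.7
```

Call:
arm_command --moves '[0,0,0,0,-0.0005,0,255,0,0,0,0,0,0,255]'

```text
time_s: 13.05
ee_pos: [0.5545, -0.024, 0.0654]
eef_rot: [[-0.982, 0.188, 0.002], [0.188, 0.982, 0.003], [-0.002, 0.003, -1.0]]
contact_force: [-1.3, 7.0, 9.5]
gripper_width: 0.0004
grip_force: 4.7
```

```bash
python3 - <<'E'
from h import *
g=grab("scene"); print(g["s"]["ee_pos"],g["s"]["contact_force"])
cv2.imwrite("pics/w6.png",cv2.resize(g["frame"][190:270,110:230],(720,480),interpolation=2)[:,:,::-1])
E
```

```text
[ 0.55446194 -0.02401437  0.06535782] [-1.25326322  7.03082758  9.48878489]
```

View pics/w6.png

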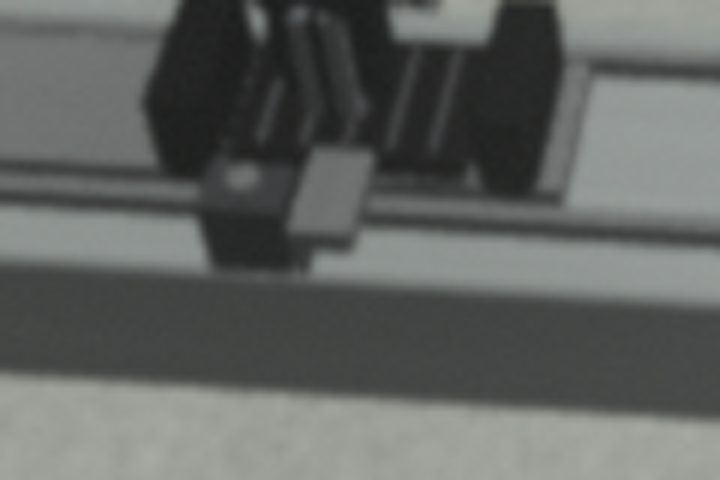

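The ear now lies against the stop face, and the force along the rail has risen to 7 N with no further movement. I'll release straight up.

Call:
arm_command --moves '[0,0,0,0,0,-0.001,255,0,0,0,0,0,-0.002,255,0,0,0,0,0,-0.002,255,0,0,0,0,0,-0.002,255,0,0,0,0,0,-0.002,255,0,0,0,0,0,-0.003,255,0,0,0,0,0,-0.005,255,0,0,0,0,0,-0.01,255,0,0,0,0,0,-0.015,255,0,0,0,0,0,-0.02,255,0,0,0,0,0,-0.02,255,0,0,0,0,0,-0.02,255]'

```text
time_s: 14.3
ee_pos: [0.5536, -0.0258, 0.1674]
eef_rot: [[-0.982, 0.187, 0.0], [0.187, 0.982, -0.0], [-0.0, 0.0, -1.0]]
contact_force: [1.0, -0.3, 0.2]
gripper_width: -0.0002
grip_force: 0.0
```

Call:
arm_command --moves '[0,0,0,0,0,-0.02,255,0,0,0,0,0,-0.01,255,0,0,0,0,0,0,255,0,0,0,0,0,0,255,0,0,0,0,0,0,255]'

```text
time_s: 14.8
ee_pos: [0.5529, -0.0256, 0.1947]
eef_rot: [[-0.982, 0.186, -0.002], [0.186, 0.982, 0.0], [0.002, -0.0, -1.0]]
contact_force: [-0.0, 0.3, 0.4]
gripper_width: -0.0002
grip_force: 0.0
```

```bash
python3 - <<'E'
from h import *
g=grab("scene"); print(g["s"]["ee_pos"],g["s"]["contact_force"])
cv2.imwrite("pics/w7.png",np.vstack([cv2.resize(g["frame"][190:270,110:230],(720,480),interpolation=2)])[:,:,::-1])
E
```

```text
[ 0.55289842 -0.02560573  0.19473924] [-0.01049466  0.28549507  0.39869119]
```

View pics/w7.png

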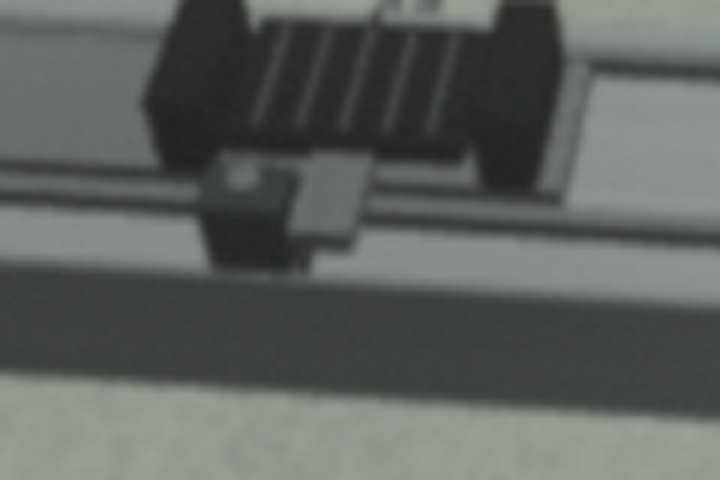

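The pad has sprung up, the ear is still tight against the stop, and the gripper is clear.

```bash
python3 -c "
from h import *
print(finish_job())"
```

```text
the job is handed in; nothing more can be done
None
```

The slider is home with its ear against the stop block, the pad has sprung back up so its hold is on, the arm is clear, and the job is handed in after about 15 s of the 38 s allowed.

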